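# Show a carton's code to the counter reader

## Robot

A 6-joint arm with a two-finger parallel gripper is mounted at the origin on the work surface. World frame = base frame: x ahead of the robot, y to its left, z up, the work surface at z = 0. Lengths are in m, angles in rad, forces in N, time in s.
With the tool pointing down it reaches from about 0.35 to 0.775 m from the base axis. Payload 7.3 kg.
Tool frame: the origin (TCP) lies at the very end of the fingers, on their centre line; the grasp point (between the pads) lies 19 mm behind it; z points along the fingers, y is the line along which they close (so a half turn about z gives the same grasp; the last joint's range is limited). The gripper opens to 92 mm and grips with 3 to 60 N. Pads are 19 mm wide; open, the fingers measure 130 mm over their backs; the gripper's body (75 mm by 190 mm) begins 47 mm behind the grasp point.
Start: joints at [-1.495, 0.342, 1.524, -0, 1.275, -0.146], TCP at [0.116, -0.512, 0.227] pointing down, gripper open.
Joint ranges: [-2.53, 2.53], [-0.77, 2.02], [0.04, 2.7], [-1, 4.14], [0.28, 2.66], [-3.11, 3.11]. Speed limits (rad/s): [2.57, 2.57, 3.14, 3.14, 3.14, 3.14].

## Interface

Orientations are given as [roll, pitch, yaw] about the fixed x, y, z axes, in that order (R = Rz(yaw) Ry(pitch) Rx(roll)).
In Python, from cell import * gives the robot as it stands.
- The arm moves only by the tool step_arm, never from a script. Its argument "commands" is a list of rows, each a list of 7 numbers: the opening, from 0 (shut) to 1 (fully open), then the shift along the world's x, y, z in cm, then the turn, a rotation vector about the world's x, y, z in rad. A call has 1 to 5 rows; each row is the pose to reach, as a shift and turn from the pose commanded when the call began; what a row does not reach only later rows make up. A row lasts 1/12 s, in which the tool goes at most 41.7 mm and 7.16 degrees, less where a joint would pass 70% of its speed; a pose out of reach is approached as far as the arm can. A call with a gripper value outside its range is refused whole. The fingers move at their own pace and stop on an object; "grip_force" is the grip in N (left out, the last holds). Time passes only in rows, so rows that repeat a pose let the fingers close. It gives the time, the measured TCP pose, the force, the opening and the grip force at its end, in the units of the state.
- observe(): the state, without advancing time (a new reading comes with each control period).
- read_camera(name): name is "scene" or "side" or "wrist"; returns the picture (420x560x3 uint8, red, green, blue); there is no depth.
- camera_model(name): a dict with "vfov" (degrees; the focal length in pixels is half the picture's height over the tangent of half this angle, whatever the lens; pixels are square), "cx", "cy" (the principal point, pixels), "world_to_cam" (4x4, takes a point from world to camera coordinates). Camera axes: x right, y up, looking along -z (the intrinsics and any distortion apply to the point x, -y, -z); pixel columns grow to the right and rows downward; lengths in m; the calibration is good to about 2 mm. A picture is of the moment at which its call begins: read the wrist's pose just before it. camera_model takes no time and is no camera call; for the wrist camera it gives the pose at the moment of the call.
- hand_in(): hands the job in; it is judged then, once.
The state is a dict: "time": time; "qpos": joint angles; "qvel": joint speeds; "joint_efforts": joint torques, N m; "tool_pos": TCP position; "tool_rot": TCP orientation; "contact_force": force on the tool from outside, world axes, zero at the start; "torque": the same for the moment, N m; "opening": finger opening in m; "grip_force": force on a finger pad.
Only numpy, scipy, OpenCV 4.12 (cv2) and the standard library are available. Lean on these libraries where they do the work, as an engineer would, in place of code of your own. Each camera call takes 0.05 s, during which the arm holds its last target. There are 200 camera calls.

## Task

Stand the small flat carton upright on the counter on its short end, code label at the bottom, and let go. Then take it by its top half and hold it up to the code reader: upright, label end down, the label squarely facing the window, level with and centred on it, about 10 cm away. Finish while holding it there still; never touch the reader, and leave the jar, tin, cup and cake box where they are.

Things in the scene. Friction and masses are not known exactly. Their poses are not given: they have to be found in the camera images.
- carton: small closed rigid carton of plain brown card, 100 x 60 x 28 mm, about 0.12 kg. Origin at its centre; x along the 100 mm length, from the label end to the plain end; y along the 60 mm width; z along the thickness, out of the broad face with the label. It starts flat on the counter, label face up, plain end pointing roughly to the robot's right (-y), up to 0.85 rad aside
- code (a point): centre of the white code label with dark bars (36 x 46 mm) on the carton's labelled broad face: on the carton at x = -27 mm, y = 0, z = +14 mm, that is 23 mm from the label end; axes as the carton's
- reader: code reader, fixed: round black foot 110 mm across, 14 mm high; steel post 18 mm thick, 180 mm tall; black head 80 mm high, 74 mm wide, from 53 mm in front of the post axis to 18 mm behind it, its height differing per run. Origin under the foot's centre, on the counter; the window looks along -x, z up. It stands to the robot's left, window looking roughly to the robot's right
- window (a point): centre of the reader's flat window (50 mm wide, 44 mm high), on the head's front, 55 mm in front of the post's axis and 120 to 180 mm above the counter; axes as the reader's: -x points out of the window, y level along it, z up
- jar: closed jar, 64 mm across, 85 mm tall, origin at the centre of its underside; leave it alone
- tin: closed metal tin, 72 mm across, 110 mm tall, origin at the centre of its underside; leave it alone
- cup: white cup, 66 mm across, 55 mm tall, origin at the centre of its underside; leave it alone
- cake_box: closed white cake box, 124 x 124 mm, 72 mm tall, origin at the centre of its underside; leave it alone
There are look-alikes about, which are no part of the job. There is more than one size of the carton; the one meant has the size given above.

How it is judged:
By the outcome, as a careful person would: the job done as asked, in the order asked, and still so for the second after the job is handed in, while the arm keeps its last pose, push and grip.
It also fails if it takes over 53 s, if anything falls off the work surface, if the arm or the gripper's body presses on something with over 40 N, if the wrist force passes 120 N, or if a joint passes its speed limit or range.

## Working session

There is one attempt and no reset: what is moved stays moved. The work goes in short steps, Python scripts to look and compute and a tool call to move; the robot and the scene stay as the last step left them, time stands still between calls to the robot, and variables do not carry over. Pictures are saved under pics/ and viewed, at most 10 in all, crops included, and the job is handed in when it is done.

Besides the shell and the picture viewer there is one more tool, called after "Request:" as name(argument=value, ...) on one line, values as JSON. step_arm: Moves the arm, as the interface text tells. Its arguments: {"type":"object","properties":{"commands":{"type":"array"},"grip_force":{"type":"number"}},"required":["commands"]}

```bash
ls; mkdir -p pics; python3 - <<'E'
from cell import *
import cv2,numpy as np
ims=[]
for n in("scene","side"):
    im=read_camera(n); m=camera_model(n); print(n,m)
    cv2.imwrite(f"pics/{n}0.png",im[:,:,::-1])
print(observe())
E
```

```text
pics
scene {'vfov': 51.5667375145874, 'cx': 280.6202852740012, 'cy': 212.4428517683879, 'world_to_cam': array([[-0.28705828,  0.95766298,  0.02188969,  0.1337661 ],
       [-0.57035273, -0.18923256,  0.7993052 ,  0.25831495],
       [ 0.76960724,  0.21696233,  0.60052647, -1.45107762],
       [ 0.        ,  0.        ,  0.        ,  1.        ]])}
side {'vfov': 52.38313820426855, 'cx': 277.0075005402379, 'cy': 217.15266770334244, 'world_to_cam': array([[-0.69674354, -0.71727222, -0.00830626,  0.43983485],
       [ 0.35056362, -0.35058719,  0.8684433 , -0.28324845],
       [-0.62582233,  0.60217039,  0.49571891, -0.87741383],
       [ 0.        ,  0.        ,  0.        ,  1.        ]])}
{'time': 0.1, 'qpos': array([-1.49499327e+00,  3.42614514e-01,  1.52489862e+00, -3.27186752e-05,
        1.27538595e+00, -1.46007928e-01]), 'qvel': array([-0.00093194, -0.00145614, -0.00286073,  0.00067794,  0.00074685,
       -0.00084389]), 'joint_efforts': array([ 1.63008372e-03, -4.32004058e+01, -2.44695014e+01,  7.19258236e-02,
        5.26417745e-02, -6.18128183e-05]), 'tool_pos': array([ 0.11547927, -0.51178343,  0.22614244]), 'tool_rot': array([-3.14029557e+00, -1.59116400e-04,  2.21820423e-01]), 'contact_force': array([ 0.24846125,  0.38793062, -0.52557384]), 'torque': array([ 0.02248422,  0.0242389 , -0.05324934]), 'grip_force': 0.0, 'opening': 0.09196293120644272}
```

View pics/scene0.png

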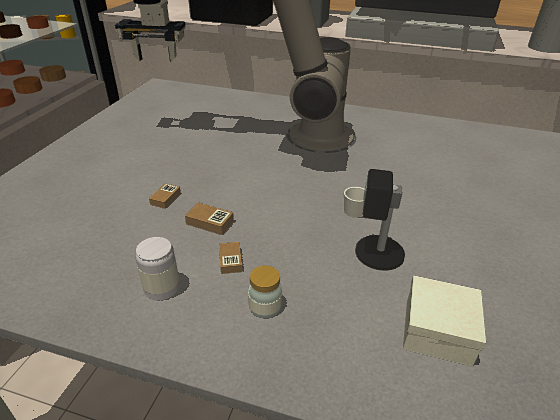

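View pics/side0.png

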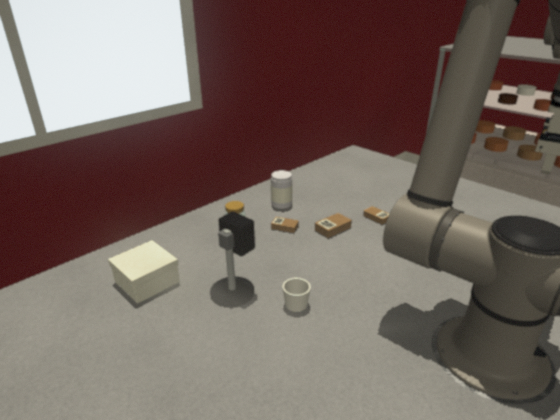

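The scene shows three label cartons, at about (165,195), (209,218) and (231,257), and the reader with its foot at (380,252) and head at (378,195). The side view shows the same three. Next I'll measure the carton sizes.

```bash
cat > h.py <<'E'
from cell import *
import cv2,numpy as np
def ray(m,uv):
    uv=np.atleast_2d(np.asarray(uv,float)); f=210/np.tan(np.radians(m["vfov"]/2))
    W=m["world_to_cam"]; R=W[:3,:3]; c=-R.T@W[:3,3]
    d=np.c_[(uv[:,0]-m["cx"])/f,-(uv[:,1]-m["cy"])/f,-np.ones(len(uv))]@R
    return c,d
def plane(m,uv,z):
    c,d=ray(m,uv); return c+d*((z-c[2])/d[:,2])[:,None]
def proj(m,P):
    P=np.atleast_2d(P); f=210/np.tan(np.radians(m["vfov"]/2)); W=m["world_to_cam"]
    p=P@W[:3,:3].T+W[:3,3]; return np.c_[m["cx"]+f*p[:,0]/-p[:,2],m["cy"]-f*p[:,1]/-p[:,2]]
def tri(m1,u1,m2,u2):
    A=np.zeros((3,3));b=np.zeros(3)
    for m,u in((m1,u1),(m2,u2)):
        c,d=ray(m,u);d=d[0]/np.linalg.norm(d[0]);Q=np.eye(3)-np.outer(d,d);A+=Q;b+=Q@c
    return np.linalg.solve(A,b)
E
python3 - <<'E'
from h import *
im=cv2.imread("pics/scene0.png"); m=camera_model("scene")
hsv=cv2.cvtColor(im,cv2.COLOR_BGR2HSV)
k=cv2.inRange(hsv,(5,80,30),(22,255,255)); k[:170]=0
k=cv2.morphologyEx(k,cv2.MORPH_CLOSE,np.ones((7,7)))
for c in cv2.findContours(k,0,2)[0]:
    if cv2.contourArea(c)<150: continue
    print(cv2.boundingRect(c),cv2.contourArea(c)); p=plane(m,cv2.convexHull(c)[:,0],0.02)
    r=cv2.minAreaRect((p[:,:2]*1000).astype(np.float32)); print(np.round(r[0]),np.round(r[1]),r[2])
cv2.imwrite("pics/c1.png",cv2.resize(im[165:285,140:260],None,fx=5,fy=5,interpolation=cv2.INTER_CUBIC))
f=[(380,252)]; print("foot",plane(m,f,0.014))
E
```

```text
(250, 265, 30, 28) 633.0
[704.  36.] [76. 60.] 17.843551635742188
(219, 242, 23, 32) 590.5
[666. -54.] [96. 45.] 25.658363342285156
(185, 203, 49, 32) 966.0
[ 554. -154.] [116.  87.] 83.85579681396484
(149, 183, 32, 26) 445.5
[ 502. -302.] [59. 98.] 86.36750030517578
foot [[0.5428875  0.25420719 0.014     ]]
```

View pics/c1.png

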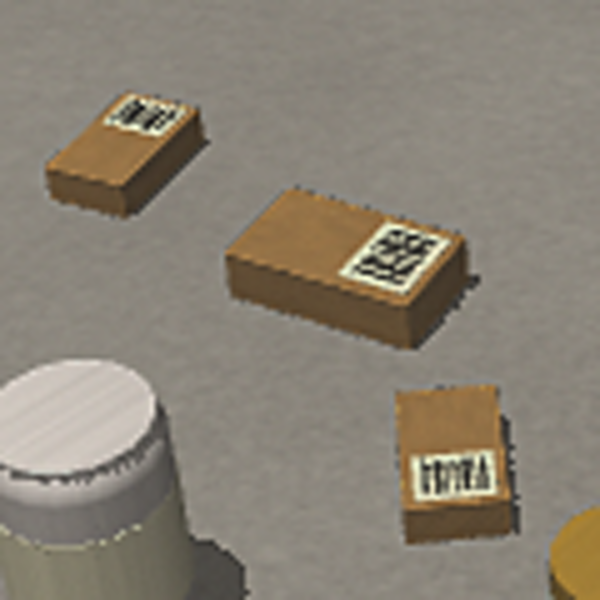

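The crop shows the middle carton with top corners at crop (292,187), (466,236), (412,303), (228,253), and the left one at (125,93), (203,103), (124,186), (46,170). The third carton's label end points away from the robot.

```bash
python3 - <<'E'
from h import *
m=camera_model("scene")
for n,z,q in(("mid",.028,[(292,187),(466,236),(412,303),(228,253)]),("left",.028,[(125,93),(203,103),(124,186),(46,170)]),("left",.02,[(125,93),(203,103),(124,186),(46,170)]),("third",.022,[(396,390),(497,387),(508,500),(402,500)])):
    u=np.array(q)/5+(140,165)-.4; p=plane(m,u,z)[:,:2]*1000
    print(n,np.round(p.mean(0)),[round(np.linalg.norm(p[i]-p[i-1])) for i in range(4)],np.round(p).tolist())
    e=(p[[0,3]] if n=="mid" else p[[2,3]]).mean(0)-p.mean(0); print(np.degrees(np.arctan2(e[1],e[0])))
E
```

```text
mid [ 547. -155.] [59, 98, 56, 98] [[513.0, -201.0], [524.0, -104.0], [580.0, -109.0], [572.0, -207.0]]
-95.45021032220717
left [ 500. -301.] [75, 43, 80, 43] [[463.0, -321.0], [459.0, -278.0], [539.0, -280.0], [539.0, -324.0]]
-1.9016288858194756
left [ 490. -308.] [76, 44, 81, 44] [[453.0, -328.0], [448.0, -285.0], [529.0, -287.0], [529.0, -331.0]]
-1.9016288858195196
third [658. -58.] [71, 45, 73, 45] [[633.0, -95.0], [617.0, -53.0], [684.0, -22.0], [698.0, -64.0]]
24.925957168464404
```

The middle carton is the target: about 98 x 58 mm, centred at (547, -155), with its plain end heading -95°. I'll move above its plain half.

Request:
step_arm(commands=[[1,15,11,0,0,0,0.42],[1,15,11,0,0,0,0.42],[1,15,11,0,0,0,0.42],[1,15,11,0,0,0,0.42],[1,15,11,0,0,0,0.42]])

```text
time: 0.52
tool_pos: [0.2681, -0.399, 0.2265]
tool_rot: [-3.141, -0.002, 0.647]
contact_force: [-1.2, -0.1, -0.2]
opening: 0.0916
grip_force: 0.0
```

Request:
step_arm(commands=[[1,15,11,0,0,0,0.42],[1,15,11,0,0,0,0.42],[1,15,11,0,0,0,0.42],[1,15,11,0,0,0,0.42],[1,15,11,0,0,0,0.42]])

```text
time: 0.93
tool_pos: [0.4183, -0.289, 0.2265]
tool_rot: [3.142, -0.001, 1.067]
contact_force: [0.4, 0.0, 0.1]
opening: 0.0919
grip_force: 0.0
```

Request:
step_arm(commands=[[1,13,11,0,0,0,0.41],[1,13,11,0,0,0,0.41],[1,13,11,0,0,0,0.41],[1,13,11,0,0,0,0.41],[1,13,11,0,0,0,0.41]])

```text
time: 1.35
tool_pos: [0.5494, -0.1772, 0.226]
tool_rot: [3.14, -0.002, 1.479]
contact_force: [-1.2, 0.3, -0.3]
opening: 0.0922
grip_force: 0.0
```

```bash
python3 - <<'E'
from h import *
o=observe(); print(o["qpos"],o["tool_pos"],o["tool_rot"],o["time"])
im=read_camera("wrist"); m=camera_model("wrist"); print(m)
cv2.imwrite("pics/w1.png",im[:,:,::-1])
E
```

```text
[-0.44625167  0.43855112  1.37713488  0.00261489  1.32557862 -0.35501673] [ 0.5493529  -0.1772442   0.22597087] [ 3.14040399e+00 -2.26492284e-03  1.47892833e+00] 1.35
{'vfov': 68.89689128563471, 'cx': 275.85518122171464, 'cy': 207.95760294570886, 'world_to_cam': array([[ 0.99560081, -0.09368933, -0.00115197, -0.56138277],
       [ 0.08987209,  0.95836881, -0.27102071,  0.15586254],
       [ 0.02649576,  0.26972491,  0.96257283, -0.35450638],
       [ 0.        ,  0.        ,  0.        ,  1.        ]])}
```

View pics/w1.png

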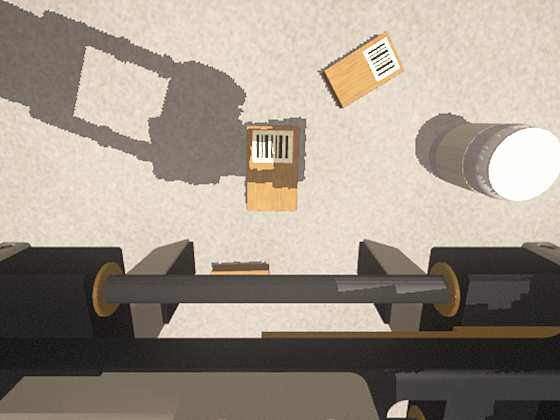

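```bash
python3 - <<'E'
from h import *
m=camera_model("wrist"); 
print(proj(m,[[.547,-.155,.028],[.549,-.177,.01],[.549,-.177,.226]]))
q=[(247,125),(297,125),(297,212),(247,212)]
p=plane(m,q,.028)*1000;print(np.round(p),p.mean(0)[:2],[np.linalg.norm(p[i]-p[i-1]) for i in range(4)])
print(plane(m,[(212,265),(270,265)],.028))
print(plane(m,[(362,70),(500,160)],.02))
E
```

```text
[[273.87139605 165.78340325]
 [277.29130438 181.34899439]
 [278.59840846 254.15885033]]
[[ 521. -107.   28.]
 [ 577. -112.   28.]
 [ 569. -213.   28.]
 [ 509. -208.   28.]] [ 544.34077427 -159.88878712] [np.float64(101.53850508504812), np.float64(55.93958614393324), np.float64(101.50319811263684), np.float64(60.43237565953807)]
[[ 0.45666083 -0.27319621  0.028     ]
 [ 0.53006723 -0.28006187  0.028     ]]
[[ 0.65266366 -0.06094372  0.02      ]
 [ 0.81275899 -0.17423336  0.02      ]]
```

The wrist image shows the carton at (247–297, 125–212), which is centred at about (545, -158) mm and measures 101 x 58, so it is the right one. I'll lean the tool slightly and descend.

Request:
step_arm(commands=[[1,-0.6,-0.1,-14,0.26,-0.025,0],[1,-0.6,-0.1,-14,0.26,-0.025,0],[1,-0.6,-0.1,-14,0.26,-0.025,0],[1,-0.6,-0.1,-14,0.26,-0.025,0],[1,-0.6,-0.1,-14,0.26,-0.025,0]])

```text
time: 1.82
tool_pos: [0.5358, -0.1831, 0.082]
tool_rot: [-3.131, -0.265, 1.466]
contact_force: [-0.7, 0.8, 0.2]
opening: 0.0918
grip_force: 0.0
```

```bash
python3 - <<'E'
from h import *
o=observe(); print(o["qpos"],o["tool_pos"],o["tool_rot"],o["time"])
E
```

```text
[-0.59470637  0.62244083  1.5226111   0.25136284  1.14528791 -0.61294852] [ 0.53575283 -0.1831483   0.08199796] [-3.13123577 -0.26544002  1.46634685] 1.8167
```

```bash
cat > k.py <<'E'
import numpy as np
from scipy.spatial.transform import Rotation as Ro
from scipy.optimize import least_squares
D=[([-1.49499,.342615,1.524899,0,1.275386,-.146008],[.115479,-.511783,.226142],[-3.140296,-.000159,.22182]),
([-.446252,.438551,1.377135,.002615,1.325579,-.355017],[.549353,-.177244,.225971],[3.140404,-.002265,1.478928]),
([-.594706,.622441,1.522611,.251363,1.145288,-.612949],[.535753,-.183148,.081998],[-3.131236,-.26544,1.466347])]
E3=lambda r:Ro.from_euler('xyz',r)
def rot(q): return Ro.from_euler('ZYZYZ',[q[0],q[1]+q[2],q[3],q[4],q[5]])
C=(rot(D[0][0]).inv()*E3(D[0][2]))
def rows(q):
    z=Ro.from_euler('Z',q[0]); s=q[1]+q[2]
    c=[[0,1,0],[0,0,1],[np.sin(q[1]),0,np.cos(q[1])],[np.sin(s),0,np.cos(s)]]
    return np.c_[np.array([z.apply(v) for v in c]).T, rot(q).apply([0,0,1])]
A=np.vstack([rows(q) for q,_,_ in D]); b=np.hstack([p for _,p,_ in D])
P=np.linalg.lstsq(A,b,rcond=None)[0]
def fk(q): return rows(q)@P, rot(q)*C
lo=np.array([-2.53,-.77,.04,-1,.28,-3.11]);hi=np.array([2.53,2.02,2.7,4.14,2.66,3.11])
def ik(p,R,q0):
    f=lambda q:np.r_[(fk(q)[0]-p)*5,(fk(q)[1].inv()*R).as_rotvec()]
    r=least_squares(f,np.clip(q0,lo+.01,hi-.01),bounds=(lo,hi)); return r.x,np.linalg.norm(r.fun)
E
python3 - <<'E'
from k import *
np.set_printoptions(precision=3,suppress=True)
print(C.as_rotvec(),P,(A@P-b))
for q,p,r in D: print((fk(q)[1].inv()*E3(r)).as_rotvec())
# stand: tool heading hd, elevation -el(down), closing horizontal
for hd in (100,80,60,40):
  for dn in (15,):
    h,e=np.radians(hd),np.radians(dn); z=np.array([np.cos(h)*np.cos(e),np.sin(h)*np.cos(e),-np.sin(e)])
    for s in(1,-1):
      y=s*np.array([np.sin(h),-np.cos(h),0]); R=Ro.from_matrix(np.c_[np.cross(y,z),y,z])
      best=min((ik(np.array([.5,-.1,.075]),R,[-.3,.7,1.6,w,1.3,v]) for w in(.8,1.6) for v in(-1.5,0,1.5)),key=lambda t:t[1])
      print(hd,dn,s,best)
E
```

```text
Traceback (most recent call last):
  File "k.py", line 9, in <module>
    C=(rot(D[0][0]).inv()*E3(D[0][2]))
       ~~~^^^^^^^^^
  File "k.py", line 8, in rot
    def rot(q): return Ro.from_euler('ZYZYZ',[q[0],q[1]+q[2],q[3],q[4],q[5]])
                       ~~~~~~~~~~~~~^^^^^^^^^^^^^^^^^^^^^^^^^^^^^^^^^^^^^^^^^
  File "scipy/spatial/transform/_rotation.pyx", line 1413, in scipy.spatial.transform._rotation.Rotation.from_euler
ValueError: Expected axis specification to be a non-empty string of upto 3 characters, got ZYZYZ
```

```bash
sed -i "s/^def rot.*/def rot(q): return Ro.from_euler('ZYZ',[q[0],q[1]+q[2],q[3]])*Ro.from_euler('YZ',[q[4],q[5]])/" k.py
cat > t.py <<'E'
from k import *
np.set_printoptions(precision=3,suppress=True)
print(C.as_rotvec(),P,(A@P-b))
for q,p,r in D: print((fk(q)[1].inv()*E3(r)).as_rotvec())
for hd in (100,80,60,40):
    h,e=np.radians(hd),np.radians(15); z=np.array([np.cos(h)*np.cos(e),np.sin(h)*np.cos(e),-np.sin(e)])
    for s in(1,-1):
      y=s*np.array([np.sin(h),-np.cos(h),0]); R=Ro.from_matrix(np.c_[np.cross(y,z),y,z])
      best=min((ik(np.array([.5,-.1,.075]),R,[-.3,.7,1.6,w,1.3,v]) for w in(.8,1.6) for v in(-1.5,0,1.5)),key=lambda t:t[1])
      print(hd,s,best, R.as_euler('xyz'))
E
python3 t.py
```

```text
[ 0.    -0.     1.571] [0.076 0.229 0.46  0.384 0.325] [-0.    -0.002 -0.001 -0.004  0.001  0.002  0.002  0.    -0.001]
[-0. -0. -0.]
[-0.  0.  0.]
[-0.  0.  0.]
100 1 (array([-0.746,  1.116,  1.241,  0.678,  1.939, -1.095]), np.float64(9.807575619105772e-13)) [ 3.142 -1.309  1.745]
100 -1 (array([-0.746,  1.116,  1.241,  0.678,  1.939,  2.047]), np.float64(7.724308501380378e-14)) [ 3.142  1.309 -1.396]
80 1 (array([-0.868,  0.998,  1.555,  0.846,  1.699, -1.126]), np.float64(1.789957587914708e-14)) [ 3.142 -1.309  1.396]
80 -1 (array([-0.868,  0.998,  1.555,  0.846,  1.699,  2.016]), np.float64(7.783942192130055e-16)) [-3.142  1.309 -1.745]
60 1 (array([-0.976,  0.896,  1.87 ,  1.06 ,  1.485, -1.233]), np.float64(6.862141585559709e-16)) [ 3.142 -1.309  1.047]
60 -1 (array([-0.976,  0.896,  1.87 ,  1.06 ,  1.485,  1.908]), np.float64(5.313580053477775e-16)) [-3.142  1.309 -2.094]
40 1 (array([-1.051,  0.829,  2.178,  1.359,  1.335, -1.435]), np.float64(8.645538799963171e-16)) [ 3.142 -1.309  0.698]
40 -1 (array([-1.051,  0.829,  2.178,  1.359,  1.335,  1.707]), np.float64(1.2650119330628287e-15)) [-3.142  1.309 -2.443]
```

The kinematic model fits to within a few mm. The upending therefore goes via a turn to the side where joint 4 has range. I'll finish the descent and grip.

Request:
step_arm(commands=[[1,0,0,-3,0,0,0],[1,0,0,-3,0,0,0],[1,0,0,-3,0,0,0]])

```text
time: 2.07
tool_pos: [0.5391, -0.1832, 0.0574]
tool_rot: [-3.14, -0.262, 1.471]
contact_force: [0.6, 0.0, -0.3]
opening: 0.092
grip_force: 0.0
```

Request:
step_arm(commands=[[1,0.3,0.5,-2.5,0,0,0],[1,0.3,0.5,-4,0,0,0],[1,0.3,0.5,-5.1,0,0,0],[1,0.3,0.5,-5.1,0,0,0],[1,0.3,0.5,-5.1,0,0,0]])

```text
time: 2.48
tool_pos: [0.543, -0.1784, 0.0069]
tool_rot: [3.141, -0.261, 1.472]
contact_force: [-0.1, 0.4, 0.4]
opening: 0.0918
grip_force: 0.0
```

Request:
step_arm(commands=[[0,0,0,0,0,0,0],[0,0,0,0,0,0,0],[0,0,0,0,0,0,0],[0,0,0,0,0,0,0],[0,0,0,0,0,0,0]], grip_force=25)

```text
time: 2.9
tool_pos: [0.5427, -0.1783, 0.0061]
tool_rot: [-3.141, -0.261, 1.472]
contact_force: [0.6, -0.3, 0.1]
opening: 0.0629
grip_force: 0.1
```

Request:
step_arm(commands=[[0,0,0,0,0,0,0],[0,0,0,0,0,0,0],[0,0,0,0,0,0,0],[0,0,0,0,0,0,0],[0,0,0,0,0,0,0]])

```text
time: 3.32
tool_pos: [0.5427, -0.1783, 0.0061]
tool_rot: [-3.141, -0.261, 1.472]
contact_force: [-0.2, -0.2, 4.9]
opening: 0.0602
grip_force: 24.9
```

```bash
cat > pl.py <<'E'
from k import *
np.set_printoptions(precision=3,suppress=True)
from cell import observe
o=observe(); p0=o["tool_pos"]; R0=E3(o["tool_rot"]); print(p0,o["tool_rot"],o["opening"],o["time"])
az=np.radians(-95.5); x=np.array([np.cos(az),np.sin(az),0]); z=np.array([0,0,1.])
Rc=Ro.from_matrix(np.c_[x,np.cross(z,x),z]); pc=np.array([.5455,-.158,.014])
rel=R0.inv()*Rc; t=R0.inv().apply(pc-p0); print("rel t",t,rel.as_euler('xyz'))
np.savez("rel.npz",t=t,r=rel.as_quat())
h=np.radians(95); zz=np.array([np.cos(h+np.pi),np.sin(h+np.pi),0]); xx=np.array([0,0,1.])
Rs=Ro.from_matrix(np.c_[xx,np.cross(zz,xx),zz]); Rt=Rs*rel.inv()
ps=np.array([.50,-.08,.051])-Rt.apply(t); print("stand tcp",ps,Rt.as_euler('xyz'))
yaw=Ro.from_rotvec([0,0,np.radians(-169.5)]); R1=yaw*R0
print("tilt vec",(Rt*R1.inv()).as_rotvec())
q=o["qpos"]
for f in np.linspace(0,1,7)[1:]:
    q,e=ik([p0[0],p0[1],.18],Ro.from_rotvec([0,0,f*np.radians(-169.5)])*R0,q); print(q,e)
v=(Rt*R1.inv()).as_rotvec()
for f in np.linspace(0,1,5)[1:]:
    q,e=ik([.5,-.13,.18],Ro.from_rotvec(f*v)*R1,q); print(q,e)
print(ik(ps,Rt,q))
E
python3 pl.py
```

```text
[ 0.543 -0.178  0.006] [-3.141 -0.261  1.472] 0.0601609322573833 3.3167
rel t [ 0.022  0.001 -0.002] [3.141 0.261 3.139]
stand tcp [ 0.5   -0.072  0.071] [ 3.13   1.31  -1.495]
tilt vec [ 1.565  0.137 -0.   ]
[-0.601  0.441  1.535  0.283  1.182 -0.119] 1.868162961166831e-12
[-0.582  0.365  1.65   0.269  1.015  0.373] 5.533586799848945e-15
[-0.524  0.316  1.721  0.166  0.883  0.963] 3.612811814300423e-12
[-0.442  0.31   1.729 -0.02   0.842  1.64 ] 7.075029054032966e-10
[-0.364  0.349  1.674 -0.193  0.915  2.302] 7.217867323655234e-16
[-0.315  0.419  1.568 -0.275  1.066  2.865] 4.706737396069367e-09
[-0.473  0.39   1.59   0.118  1.235  2.542] 1.0692789386773945e-14
[-0.645  0.544  1.461  0.382  1.51   2.316] 9.35739918408519e-13
[-0.754  0.745  1.343  0.572  1.787  2.208] 8.084568267887951e-13
[-0.808  0.958  1.254  0.742  2.038  2.169] 3.816141142334345e-13
(array([-0.746,  1.068,  1.381,  0.737,  1.832,  2.034]), np.float64(1.2670734239766736e-11))
```

Request:
step_arm(commands=[[0,0,0,3,0,0,0],[0,0,0,7,0,0,0],[0,0,0,11,0,0,0],[0,0,0,15,0,0,0],[0,0,0,17,0,0,0]])

```text
time: 3.73
tool_pos: [0.5436, -0.1787, 0.1802]
tool_rot: [3.137, -0.259, 1.473]
contact_force: [1.1, -1.1, -0.1]
opening: 0.0597
grip_force: 24.9
```

Request:
step_arm(commands=[[0,0,1,0,0,0,-0.12],[0,0,1,0,0,0,-0.24],[0,0,1,0,0,0,-0.36],[0,0,1,0,0,0,-0.48],[0,0,1,0,0,0,-0.592]])

```text
time: 4.15
tool_pos: [0.542, -0.168, 0.1751]
tool_rot: [-3.139, -0.261, 0.873]
contact_force: [0.5, -0.6, -1.3]
opening: 0.0598
grip_force: 24.9
```

Request:
step_arm(commands=[[0,0,1,0,0,0,-0.12],[0,0,1,0,0,0,-0.24],[0,0,1,0,0,0,-0.36],[0,0,1,0,0,0,-0.48],[0,0,1,0,0,0,-0.592]])

```text
time: 4.57
tool_pos: [0.5419, -0.1579, 0.1751]
tool_rot: [-3.14, -0.26, 0.282]
contact_force: [0.4, 0.1, -0.2]
opening: 0.0597
grip_force: 24.9
```

Request:
step_arm(commands=[[0,0,1,0,0,0,-0.12],[0,0,1,0,0,0,-0.24],[0,0,1,0,0,0,-0.36],[0,0,1,0,0,0,-0.48],[0,0,1,0,0,0,-0.592]])

```text
time: 4.98
tool_pos: [0.5418, -0.1478, 0.1751]
tool_rot: [-3.141, -0.26, -0.31]
contact_force: [0.4, -0.6, -0.3]
opening: 0.0597
grip_force: 24.9
```

Request:
step_arm(commands=[[0,0,1,0,0,0,-0.12],[0,0,1,0,0,0,-0.24],[0,0,1,0,0,0,-0.36],[0,0,1,0,0,0,-0.48],[0,0,1,0,0,0,-0.592]])

```text
time: 5.4
tool_pos: [0.5419, -0.1377, 0.1751]
tool_rot: [3.141, -0.26, -0.902]
contact_force: [0.6, 0.4, -0.7]
opening: 0.0597
grip_force: 24.9
```

Request:
step_arm(commands=[[0,0,1,0,0,0,-0.12],[0,0,1,0,0,0,-0.24],[0,0,1,0,0,0,-0.36],[0,0,1,0,0,0,-0.48],[0,0,1,0,0,0,-0.59]])

```text
time: 5.82
tool_pos: [0.5421, -0.1277, 0.1751]
tool_rot: [3.141, -0.261, -1.491]
contact_force: [-0.1, -0.2, -1.9]
opening: 0.0602
grip_force: 24.9
```

Request:
step_arm(commands=[[0,0,0,0,0,0,0],[0,0,0,0,0,0,0]])

```text
time: 5.98
tool_pos: [0.5424, -0.1279, 0.175]
tool_rot: [3.141, -0.261, -1.482]
contact_force: [-0.3, -0.2, -0.6]
opening: 0.06
grip_force: 24.9
```

Request:
step_arm(commands=[[0,-1.4,1.9,0,0.104,0.009,0],[0,-1.4,1.9,0,0.209,0.018,0],[0,-1.4,1.9,0,0.313,0.027,0],[0,-1.4,1.9,0,0.418,0.036,0],[0,-1.4,1.9,0,0.522,0.046,0]])

```text
time: 6.4
tool_pos: [0.5287, -0.1093, 0.1767]
tool_rot: [-3.138, 0.267, -1.482]
contact_force: [0.9, -0.5, -0.7]
opening: 0.0601
grip_force: 24.9
```

Request:
step_arm(commands=[[0,-1.4,1.9,0,0.104,0.009,0],[0,-1.4,1.9,0,0.209,0.018,0],[0,-1.4,1.9,0,0.313,0.027,0],[0,-1.4,1.9,0,0.418,0.036,0],[0,-1.4,1.9,0,0.522,0.046,0]])

```text
time: 6.82
tool_pos: [0.5145, -0.0909, 0.1762]
tool_rot: [-3.138, 0.79, -1.482]
contact_force: [0.4, -0.8, -1.7]
opening: 0.0598
grip_force: 24.9
```

Request:
step_arm(commands=[[0,-1.4,1.9,0,0.104,0.009,0],[0,-1.4,1.9,0,0.209,0.018,0],[0,-1.4,1.9,0,0.313,0.027,0],[0,-1.4,1.9,0,0.418,0.036,0],[0,-1.4,1.9,0,0.521,0.045,0]])

```text
time: 7.23
tool_pos: [0.5005, -0.072, 0.1756]
tool_rot: [-3.134, 1.313, -1.477]
contact_force: [1.1, 0.4, -0.8]
opening: 0.0597
grip_force: 24.9
```

Request:
step_arm(commands=[[0,0,0,-2,0,0,0],[0,0,0,-4,0,0,0],[0,0,0,-6,0,0,0],[0,0,0,-6,0,0,0],[0,0,0,-6,0,0,0]])

```text
time: 7.65
tool_pos: [0.5003, -0.0711, 0.1154]
tool_rot: [3.135, 1.311, -1.49]
contact_force: [0.1, 0.1, -0.2]
opening: 0.0598
grip_force: 24.9
```

```bash
python3 - <<'E'
from h import *
from k import Ro,E3
o=observe(); d=np.load("rel.npz"); R=E3(o["tool_rot"]); Rc=R*Ro.from_quat(d["r"]); pc=o["tool_pos"]+R.apply(d["t"])
print(o["tool_pos"],o["tool_rot"],o["qpos"]); print("carton",pc,Rc.as_matrix())
for n in("scene","side"):
    im=read_camera(n); m=camera_model(n)
    c=proj(m,[pc])[0]; print(n,c); x,y=(c-50).astype(int).clip(0); x=min(x,460); 
    cv2.imwrite(f"pics/{n}1.png",cv2.resize(im[y:y+100,x:x+100,::-1],None,fx=4,fy=4,interpolation=2)); print(x,y)
a,b=[cv2.imread(f"pics/{n}1.png") for n in("scene","side")]; cv2.imwrite("pics/s1.png",np.hstack([a,b]))
E
```

```text
[ 0.50026349 -0.07107495  0.11544773] [ 3.13502653  1.31087674 -1.49038887] [-0.73946231  0.97545201  1.41674105  0.75505535  1.87146867  2.07670116]
carton [ 0.50014155 -0.07903807  0.0949822 ] [[-0.00115211 -0.9962218   0.08683776]
 [-0.00117849 -0.08683641 -0.99622189]
 [ 0.99999864 -0.0012501  -0.00107399]]
scene [245.28525904 185.36043967]
195 135
side [329.80145643 216.33553344]
279 166
```

View pics/s1.png

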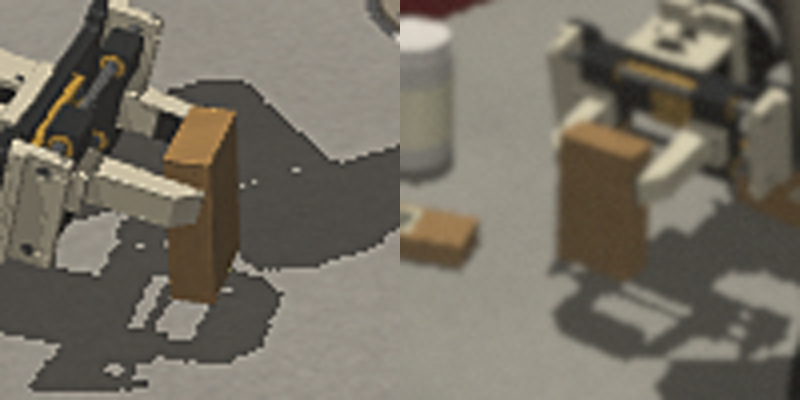

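The carton hangs upright in the gripper, with its bottom at scene crop (195,300), just above the counter. Now I'll lower it.

Request:
step_arm(commands=[[0,0,0,-2,0,0,0],[0,0,0,-3.5,0,0,0],[0,0,0,-4.1,0,0,0],[0,0,0,-4.3,0,0,0],[0,0,0,-4.3,0,0,0]])

```text
time: 8.17
tool_pos: [0.5005, -0.0711, 0.0728]
tool_rot: [3.132, 1.31, -1.493]
contact_force: [-0.1, 0.3, -1.0]
opening: 0.06
grip_force: 24.9
```

Request:
step_arm(commands=[[0,0,0,-0.1,0,0,0],[0,0,0,-0.2,0,0,0],[0,0,0,-0.2,0,0,0]])

```text
time: 8.42
tool_pos: [0.5007, -0.0713, 0.0719]
tool_rot: [3.138, 1.311, -1.488]
contact_force: [-0.7, -1.5, 4.3]
opening: 0.0599
grip_force: 24.9
```

Request:
step_arm(commands=[[0.75,0,0,0,0,0,0],[0.85,0,0,0,0,0,0],[1,0,0,0,0,0,0],[1,0,0,0,0,0,0],[1,0,0,0,0,0,0]])

```text
time: 8.83
tool_pos: [0.5005, -0.0711, 0.0707]
tool_rot: [3.132, 1.31, -1.493]
contact_force: [-0.0, 0.6, 0.1]
opening: 0.0882
grip_force: 0.0
```

Request:
step_arm(commands=[[1,0,0,0,0,0,0],[1,0.1,-1.5,0.4,0,0,0],[1,0.3,-4,1.1,0,0,0],[1,0.6,-7,2,0,0,0],[1,0.8,-10,3.5,0,0,0]])

```text
time: 9.25
tool_pos: [0.5082, -0.1716, 0.1054]
tool_rot: [3.125, 1.311, -1.499]
contact_force: [0.8, -0.1, -0.2]
opening: 0.0917
grip_force: 0.0
```

Request:
step_arm(commands=[[1,0,-1,4,0,0,0],[1,0,-1,8,0,0,0],[1,0,-1,12,0,0,0],[1,0,-1,16,0,0,0],[1,0,-1,18,0,0,0]])

```text
time: 9.67
tool_pos: [0.5085, -0.1814, 0.2902]
tool_rot: [-3.134, 1.306, -1.476]
contact_force: [0.1, -1.1, 0.8]
opening: 0.0912
grip_force: 0.0
```

```bash
python3 - <<'E'
from h import *
o=observe(); print(o["tool_pos"],o["tool_rot"],o["qpos"],o["opening"],o["time"])
for n in("scene","side"):
    im=read_camera(n); m=camera_model(n); cv2.imwrite(f"pics/{n}2.png",im[:,:,::-1])
a,b=[cv2.imread(f"pics/{n}2.png") for n in("scene","side")]
a=cv2.resize(a[120:320,180:440],None,fx=1.5,fy=2,interpolation=2)
b=cv2.resize(b[160:360,180:440],None,fx=1.5,fy=2,interpolation=2)
cv2.imwrite("pics/s2.png",np.hstack([a,b]))
E
```

```text
[ 0.50849837 -0.18140479  0.29021489] [-3.13404744  1.30586035 -1.47599319] [-0.84430283  0.85713257  1.08407562  0.83222657  2.24860586  2.36423   ] 0.09122449775151345 9.6667
```

View pics/s2.png

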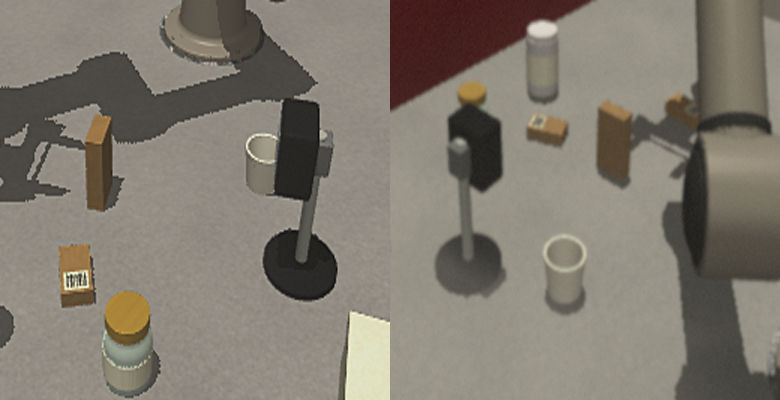

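The carton stands free, at left crop (98,165) and right crop (614,140). The tool points toward the reader, so the wrist camera should see the window.

```bash
python3 - <<'E'
from h import *
im=read_camera("wrist"); m=camera_model("wrist"); cv2.imwrite("pics/w2.png",im[:,:,::-1])
np.savez("w2.npz",**{k:np.array(v) for k,v in m.items()})
print(proj(m,[[.543,.254,.014],[.543,.2,.15],[.5,-.08,.1]]), -m["world_to_cam"][:3,:3].T@m["world_to_cam"][:3,3])
E
```

```text
[[238.76371829  80.76189716]
 [237.90465069 144.99917548]
 [275.02056358  28.07360562]] [ 0.52312651 -0.35236473  0.25660028]
```

View pics/w2.png

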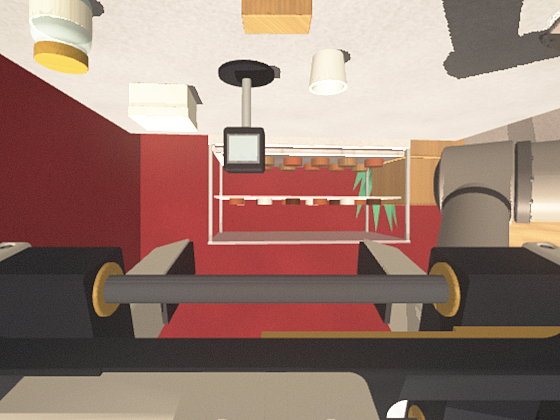

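The wrist picture (upside down) shows the reader: window centred near (243,149) and foot near (246,72). I'll measure both to sub-pixel.

```bash
cat > rd.py <<'E'
from h import *
np.set_printoptions(precision=4,suppress=True)
W=dict(np.load("w2.npz")); im=cv2.imread("pics/w2.png"); hsv=cv2.cvtColor(im,cv2.COLOR_BGR2HSV)
sub=hsv[120:180,215:275]; k=cv2.inRange(sub,(0,0,140),(180,70,255))
c=max((c for c in cv2.findContours(k,0,2)[0] if 0<cv2.boundingRect(c)[0] and cv2.boundingRect(c)[0]+cv2.boundingRect(c)[2]<60),key=cv2.contourArea)
r=cv2.minAreaRect(c); win=np.array(r[0])+(215,120); print("win",win,r[1],r[2])
def foot(im,x0,y0,x1,y1,m,axis_px=None):
    g=cv2.cvtColor(im,cv2.COLOR_BGR2GRAY)[y0:y1,x0:x1]; k=(g<45).astype(np.uint8)
    c=max(cv2.findContours(k,0,2)[0],key=cv2.contourArea)[:,0]+(x0,y0); c=cv2.convexHull(c.astype(np.int32))[:,0]
    p=plane(m,c,.007)[:,:2].astype(np.float32); (e,d,a)=cv2.fitEllipse(p); return e,d
print("foot wrist",foot(im,205,56,290,92,W))
s=cv2.imread("pics/scene2.png"); S=camera_model("scene"); print("foot scene",foot(s,345,232,415,272,S))
sd=cv2.imread("pics/side2.png"); 
E
python3 rd.py
```

```text
win [242.5 148. ] (28.0, 31.0) 90.0
foot wrist ((0.532313346862793, 0.2474217265844345), (0.03283249959349632, 0.08355545997619629))
foot scene ((0.5334522724151611, 0.25343939661979675), (0.10813162475824356, 0.11823815852403641))
```

Request:
step_arm(commands=[[1,-0.3,3.4,1,-0.109,-0.01,0],[1,-0.3,3.4,1,-0.218,-0.019,0],[1,-0.3,3.4,1,-0.326,-0.028,0],[1,-0.3,3.4,1,-0.435,-0.038,0],[1,-0.3,3.4,1,-0.435,-0.038,0]])

```text
time: 10.23
tool_pos: [0.5059, -0.146, 0.2976]
tool_rot: [-3.139, 0.866, -1.48]
contact_force: [0.7, 0.7, 0.8]
opening: 0.0918
grip_force: 0.0
```

Request:
step_arm(commands=[[1,-0.3,3.4,-1,-0.109,-0.01,0],[1,-0.3,3.4,-1,-0.218,-0.019,0],[1,-0.3,3.4,-1,-0.326,-0.028,0],[1,-0.3,3.4,-1,-0.435,-0.038,0],[1,-0.3,3.4,-1,-0.435,-0.038,0]])

```text
time: 10.65
tool_pos: [0.5025, -0.111, 0.2864]
tool_rot: [3.141, 0.435, -1.483]
contact_force: [0.7, -0.6, 1.2]
opening: 0.0918
grip_force: 0.0
```

Request:
step_arm(commands=[[1,-0.3,3.4,-2,-0.109,-0.01,0],[1,-0.3,3.4,-4,-0.218,-0.019,0],[1,-0.3,3.4,-6,-0.326,-0.028,0],[1,-0.3,3.4,-8,-0.435,-0.038,0],[1,-0.3,3.4,-8,-0.435,-0.038,0]])

```text
time: 11.07
tool_pos: [0.496, -0.076, 0.2003]
tool_rot: [3.129, 0.004, -1.484]
contact_force: [-1.2, 0.0, -0.7]
opening: 0.092
grip_force: 0.0
```

```bash
python3 - <<'E'
from h import *
np.set_printoptions(precision=4,suppress=True)
o=observe(); print(o["tool_pos"],o["tool_rot"],o["qpos"],o["time"])
im=read_camera("wrist"); m=camera_model("wrist"); 
print(proj(m,[[.5,-.079,.1],[.47,-.079,.1],[.53,-.079,.1],[.5,-.079,.0]]))
s=cv2.imread("pics/scene2.png");S=camera_model("scene")
# carton top face corner check in scene & side
P=[[.5+a*.03*np.cos(np.radians(5))-b*.014*np.sin(np.radians(5)),-.079+a*.03*np.sin(np.radians(5))+b*.014*np.cos(np.radians(5)),z] for z in(.1,0) for a in(-1,1) for b in(-1,1)]
out=[]
for n,im2 in(("scene",s),("side",cv2.imread("pics/side2.png"))):
    M=camera_model(n); q=proj(M,P); c=proj(M,[[.5,-.079,.05]])[0].astype(int)-40
    I=cv2.resize(im2[c[1]:c[1]+80,c[0]:c[0]+80],None,fx=5,fy=5,interpolation=2)
    for u in q: cv2.circle(I,tuple(((u-c+.5)*5).astype(int)),3,(0,255,0),-1)
    out.append(I)
cv2.imwrite("pics/s3.png",np.hstack(out))
E
```

```text
[ 0.496  -0.076   0.2003] [ 3.1294  0.004  -1.4838] [-0.3043  0.3308  1.6179 -0.001   1.2056  2.7506] 11.0667
[[271.1134 204.8444]
 [305.0805 207.5986]
 [236.8854 202.0691]
 [271.4774 182.2954]]
```

View pics/s3.png

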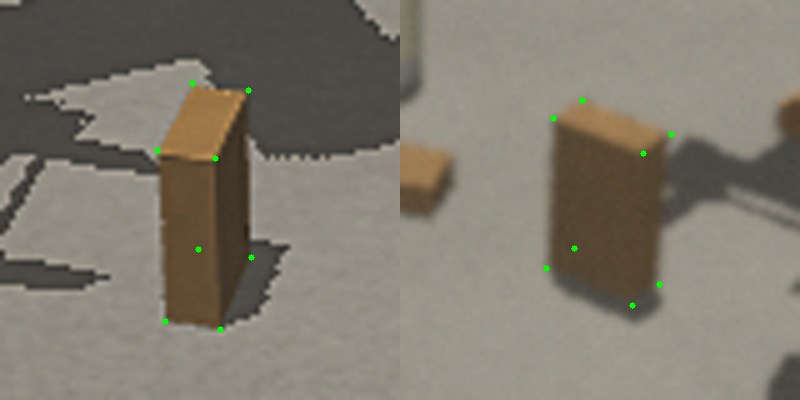

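The predicted corners (green) match the standing carton to about 1 px in both views. I'll descend and regrasp by the top half.

Request:
step_arm(commands=[[1,0,0,-2,0,0,0],[1,0,0,-5,0,0,0],[1,0,0,-7.5,0,0,0],[1,0,0,-8.5,0,0,0],[1,0,0,-8.5,0,0,0]])

```text
time: 11.53
tool_pos: [0.498, -0.0798, 0.1181]
tool_rot: [3.135, 0.005, -1.489]
contact_force: [-0.7, -0.2, -0.6]
opening: 0.0918
grip_force: 0.0
```

Request:
step_arm(commands=[[1,0,0,-1.5,0,0,0],[1,0,0,-3,0,0,0],[1,0,0,-4.5,0,0,0],[1,0,0,-6.3,0,0,0],[1,0,0,-6.3,0,0,0]])

```text
time: 11.95
tool_pos: [0.4987, -0.0796, 0.0563]
tool_rot: [3.138, 0.003, -1.488]
contact_force: [-0.7, 0.6, -0.9]
opening: 0.0916
grip_force: 0.0
```

Request:
step_arm(commands=[[0.8,0,0,0,0,0,0],[0.72,0,0,0,0,0,0],[0.67,0,0,0,0,0,0],[0.64,0,0,0,0,0,0],[0,0,0,0,0,0,0]])

```text
time: 12.37
tool_pos: [0.5, -0.0793, 0.0586]
tool_rot: [-3.141, -0.001, -1.486]
contact_force: [-0.1, -0.0, -0.1]
opening: 0.0631
grip_force: 0.0
```

Request:
step_arm(commands=[[0,0,0,0,0,0,0],[0,0,0,0,0,0,0],[0,0,0,0,0,0,0],[0,0,0,0,0,0,0],[0,0,0,0,0,0,0]])

```text
time: 12.78
tool_pos: [0.4999, -0.0792, 0.0584]
tool_rot: [-3.141, -0.001, -1.486]
contact_force: [0.4, 0.2, 6.6]
opening: 0.0597
grip_force: 25.0
```

Request:
step_arm(commands=[[0,0,0,3,0,0,0],[0,0,0,7,0,0,0],[0,0,0,11,0,0,0],[0,0,0,15,0,0,0],[0,0,0,17,0,0,0]])

```text
time: 13.2
tool_pos: [0.5008, -0.0794, 0.2325]
tool_rot: [-3.136, -0.003, -1.486]
contact_force: [1.2, -0.6, 0.3]
opening: 0.0596
grip_force: 25.0
```

Request:
step_arm(commands=[[0,0,0,3,0,0,0.12],[0,0,0,6,0,0,0.24],[0,0,0,9,0,0,0.37],[0,0,0,12,0,0,0.49],[0,0,0,15,0,0,0.61]])

```text
time: 13.62
tool_pos: [0.499, -0.0789, 0.379]
tool_rot: [3.141, 0.0, -0.87]
contact_force: [1.0, -0.7, -0.4]
opening: 0.0599
grip_force: 25.0
```

Request:
step_arm(commands=[[0,0.9,3.2,0,0,0,0.12],[0,0.9,3.2,0,0,0,0.24],[0,0.9,3.2,0,0,0,0.37],[0,0.9,3.2,0,0,0,0.49],[0,0.9,3.2,0,0,0,0.61]])

```text
time: 14.03
tool_pos: [0.5083, -0.0468, 0.3774]
tool_rot: [3.141, 0.001, -0.259]
contact_force: [0.6, 0.1, -0.9]
opening: 0.0593
grip_force: 25.0
```

Request:
step_arm(commands=[[0,0.9,3.2,0,0,0,0.12],[0,0.9,3.2,0,0,0,0.24],[0,0.9,3.2,0,0,0,0.37],[0,0.9,3.2,0,0,0,0.49],[0,0.9,3.2,0,0,0,0.61]])

```text
time: 14.45
tool_pos: [0.5173, -0.0148, 0.3773]
tool_rot: [-3.141, 0.001, 0.351]
contact_force: [-0.9, -0.0, -0.7]
opening: 0.0598
grip_force: 25.0
```

Request:
step_arm(commands=[[0,0.9,3.2,0,0,0,0.12],[0,0.9,3.2,0,0,0,0.24],[0,0.9,3.2,0,0,0,0.37],[0,0.9,3.2,0,0,0,0.49],[0,0.9,3.2,0,0,0,0.61]])

```text
time: 14.87
tool_pos: [0.5263, 0.0172, 0.3773]
tool_rot: [-3.141, 0.0, 0.961]
contact_force: [0.1, -0.1, -1.0]
opening: 0.0598
grip_force: 25.0
```

Request:
step_arm(commands=[[0,0.9,3.2,0,0,0,0.12],[0,0.9,3.2,0,0,0,0.24],[0,0.9,3.2,0,0,0,0.37],[0,0.9,3.2,0,0,0,0.49],[0,0.9,3.2,0,0,0,0.61]])

```text
time: 15.28
tool_pos: [0.5353, 0.0492, 0.3772]
tool_rot: [-3.141, -0.0, 1.571]
contact_force: [0.0, 0.3, -0.4]
opening: 0.0598
grip_force: 25.0
```

Request:
step_arm(commands=[[0,0,0,0,0,0,0],[0,0,0,0,0,0,0],[0,0,0,0,0,0,0]])

```text
time: 15.53
tool_pos: [0.5354, 0.0488, 0.3775]
tool_rot: [-3.142, -0.0, 1.56]
contact_force: [0.1, 0.2, -1.1]
opening: 0.0599
grip_force: 25.0
```

```bash
python3 - <<'E'
from h import *
np.set_printoptions(precision=4,suppress=True)
o=observe(); print(o["tool_pos"],o["tool_rot"],o["qpos"],o["time"])
im=read_camera("wrist"); m=camera_model("wrist"); cv2.imwrite("pics/w4.png",im[:,:,::-1])
np.savez("w4.npz",**{k:np.array(v) for k,v in m.items()})
print(proj(m,[[.535,.253,.014],[.535,.198,.2],[.535,.253,.2]]))
E
```

```text
[0.5354 0.0488 0.3775] [-3.1415 -0.0002  1.5605] [-0.0517  0.3007  1.1764  0.0002  1.6646 -0.0414] 15.5333
[[274.7392  31.8145]
 [274.541   41.0651]
 [273.9035 -24.2393]]
```

View pics/w4.png

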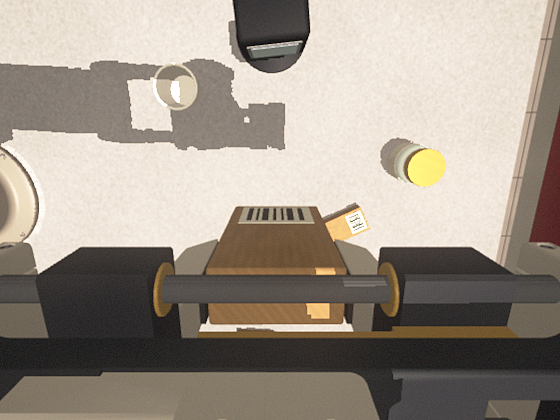

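The view from above shows the reader head at (234–309, 0–60), with the window strip from about (246,53) to (303,42). It is turned a few degrees. The held carton's label faces up-image, toward the reader. I'll triangulate the window corners.

```bash
cat > win.py <<'E'
from h import *
np.set_printoptions(precision=4,suppress=True)
def quad(f,x0,y0,x1,y1,lo):
    im=cv2.imread(f); s=8; roi=cv2.resize(im[y0:y1,x0:x1],None,fx=s,fy=s,interpolation=cv2.INTER_CUBIC)
    k=cv2.inRange(cv2.cvtColor(roi,cv2.COLOR_BGR2HSV),(0,0,lo),(180,75,255))
    H,W=k.shape; best=None
    for c in cv2.findContours(k,0,2)[0]:
        x,y,w,h=cv2.boundingRect(c)
        if x>0 and y>0 and x+w<W and y+h<H and (best is None or cv2.contourArea(c)>cv2.contourArea(best)): best=c
    h=cv2.convexHull(best); e=.01
    while len(q:=cv2.approxPolyDP(h,e*cv2.arcLength(h,True),True))>4: e+=.005
    q=(q[:,0]+.5)/s-.5+(x0,y0); i=np.argsort(q[:,1]); a=q[i[:2]];b=q[i[2:]]
    return np.vstack([a[np.argsort(a[:,0])],b[np.argsort(b[:,0])]])  # TL TR BL BR
A=dict(np.load("w2.npz"));B=dict(np.load("w4.npz"))
qa=quad("pics/w2.png",220,124,270,176,120); qb=quad("pics/w4.png",236,28,314,66,70)
print(qa,qb)
# w2 is upside down: its TL = world(+x, bottom); w4 up = window top
qa=qa[[3,2,1,0]]
P=np.array([tri(A,u,B,v) for u,v in zip(qa,qb)]); print(P)   # TL TR BL BR, left=-x
c=P.mean(0); print("centre",c,"w",P[1]-P[0],P[3]-P[2],"h",P[0]-P[2],P[1]-P[3])
E
python3 win.py
```

```text
[[227.0625 133.4375]
 [258.8125 133.6875]
 [226.8125 162.8125]
 [258.6875 162.8125]] [[253.5625  31.6875]
 [259.1875  30.8125]
 [254.5625  34.4375]
 [261.3125  32.1875]]
[[0.5094 0.2116 0.1796]
 [0.5413 0.2095 0.1825]
 [0.5079 0.2228 0.1237]
 [0.5414 0.2222 0.1265]]
centre [0.525  0.2165 0.1531] w [ 0.0319 -0.0021  0.0029] [ 0.0335 -0.0006  0.0028] h [ 0.0015 -0.0112  0.0559] [-0.0001 -0.0127  0.056 ]
```

```bash
python3 - <<'E'
import cv2
a=cv2.imread("pics/w2.png")[146,220:270].tolist(); print([tuple(x) for x in a][3:42])
g=cv2.imread("pics/w4.png"); h=cv2.cvtColor(g,cv2.COLOR_BGR2HSV)
for x in(255,275,295): print(x,[(y,*h[y,x]) for y in range(28,66,2)])
cv2.imwrite("pics/w4c.png",cv2.resize(g[0:80,225:325],None,fx=7,fy=7,interpolation=2))
E
```

```text
[(77, 84, 97), (49, 55, 63), (59, 63, 69), (70, 77, 82), (138, 146, 156), (147, 157, 168), (208, 226, 221), (228, 239, 234), (224, 234, 231), (223, 234, 230), (220, 231, 229), (223, 233, 231), (221, 233, 232), (222, 232, 230), (223, 233, 232), (224, 234, 231), (219, 230, 228), (222, 233, 230), (225, 235, 234), (224, 232, 232), (223, 232, 231), (223, 232, 230), (223, 235, 231), (224, 234, 231), (222, 232, 229), (222, 235, 230), (221, 232, 228), (221, 233, 230), (225, 236, 233), (225, 235, 232), (224, 236, 232), (223, 235, 231), (225, 236, 232), (233, 243, 236), (186, 202, 202), (156, 163, 175), (117, 123, 131), (70, 70, 81), (65, 69, 76)]
255 [(28, np.uint8(171), np.uint8(26), np.uint8(69)), (30, np.uint8(20), np.uint8(11), np.uint8(69)), (32, np.uint8(170), np.uint8(21), np.uint8(72)), (34, np.uint8(6), np.uint8(18), np.uint8(71)), (36, np.uint8(0), np.uint8(8), np.uint8(66)), (38, np.uint8(30), np.uint8(9), np.uint8(55)), (40, np.uint8(0), np.uint8(17), np.uint8(45)), (42, np.uint8(170), np.uint8(25), np.uint8(31)), (44, np.uint8(18), np.uint8(64), np.uint8(20)), (46, np.uint8(13), 
[... 1604 characters left out ...]
uint8(41), np.uint8(50)), (38, np.uint8(175), np.uint8(45), np.uint8(34)), (40, np.uint8(10), np.uint8(77), np.uint8(10)), (42, np.uint8(14), np.uint8(27), np.uint8(195)), (44, np.uint8(15), np.uint8(3), np.uint8(195)), (46, np.uint8(45), np.uint8(14), np.uint8(109)), (48, np.uint8(36), np.uint8(21), np.uint8(122)), (50, np.uint8(47), np.uint8(19), np.uint8(120)), (52, np.uint8(40), np.uint8(18), np.uint8(125)), (54, np.uint8(9), np.uint8(29), np.uint8(89)), (56, np.uint8(8), np.uint8(23), np.uint8(88)), (58, np.uint8(9), np.uint8(20), np.uint8(89)), (60, np.uint8(0), np.uint8(19), np.uint8(82)), (62, np.uint8(13), np.uint8(29), np.uint8(79)), (64, np.uint8(18), np.uint8(27), np.uint8(246))]
```

View pics/w4c.png

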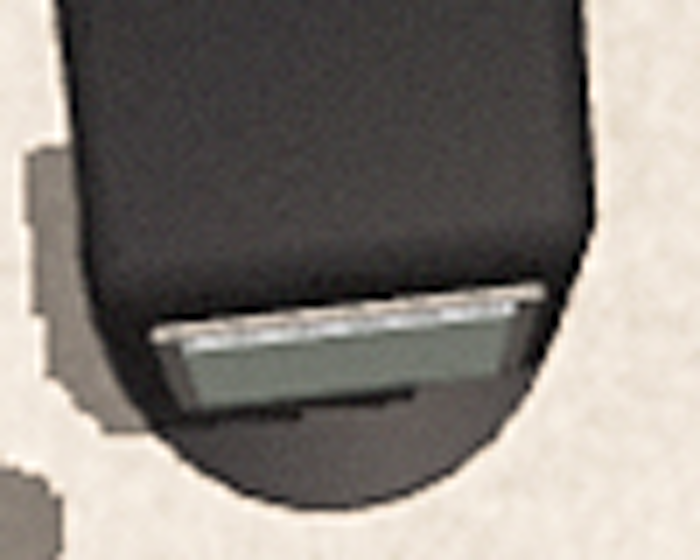

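```bash
python3 - <<'E'
from h import *
np.set_printoptions(precision=4,suppress=True)
A=dict(np.load("w2.npz"));B=dict(np.load("w4.npz"))
f=lambda x,y:(x/7-.43+225,y/7-.43)
L=tri(A,(258.75,162.8),B,f(150,331)); R=tri(A,(226.85,162.8),B,f(546,288)); print(L,R,R-L,np.degrees(np.arctan2(*(R-L)[1::-1])))
for u,v in(((258.75,162.8),f(150,331)),((226.85,162.8),f(546,288))):
    P=tri(A,u,B,v); print(proj(A,P)-u,proj(B,P)-v)
# glass lower edge/upper edge in both: inner glass
cA=(242.85,148.1)
# bottom edge of glass in w4 mid
for zc in (.15,):
    c,d=ray(A,cA); print("centre ray at y=.20:",c+d[0]*((.2-c[1])/d[0,1]))
# yaw from w4 at fixed height: top edge
for z in(.165,.175,.185):
    q=plane(B,[f(150,331),f(546,288)],z); dd=q[1]-q[0]; print(z,q[:,:2],np.linalg.norm(dd),np.degrees(np.arctan2(dd[1],dd[0])))
q=plane(B,[f(185,410),f(500,372)],.13);dd=q[1]-q[0];print(q,np.linalg.norm(dd),np.degrees(np.arctan2(dd[1],dd[0])))
# foot from w4: nearest rim lowest point
print("rim",plane(B,[f(335,510)],.014))
E
```

```text
[0.5055 0.197  0.1818] [0.5634 0.2022 0.1817] [ 0.0579  0.0052 -0.0001] 5.164197815342263
[[0.2134 0.0194]] [[ 0.3682 -0.005 ]]
[[-0.3471  0.0158]] [[-0.5933 -0.0248]]
centre ray at y=.20: [0.5342 0.2    0.1554]
0.165 [[0.5037 0.2006]
 [0.5654 0.206 ]] 0.06193272218411377 5.032863013953581
0.175 [[0.5046 0.1984]
 [0.5646 0.2037]] 0.06025692885863807 5.032863013953582
0.185 [[0.5054 0.1963]
 [0.5638 0.2015]] 0.058581135533162375 5.032863013953582
[[0.5062 0.1957 0.13  ]
 [0.5605 0.2011 0.13  ]] 0.054509906613342915 5.707878057378878
rim [[0.5308 0.196  0.014 ]]
```

```bash
cat > lab.py <<'E'
from h import *
from k import E3,Ro
np.set_printoptions(precision=4,suppress=True)
def lab(f):  # white label pixels corners
    im=cv2.imread(f); k=cv2.inRange(cv2.cvtColor(im,cv2.COLOR_BGR2HSV),(0,0,150),(180,70,255)); k[:203]=0;k[226:]=0;k[:,:235]=0;k[:,320:]=0
    k=cv2.morphologyEx(k,cv2.MORPH_CLOSE,np.ones((5,9))); c=max(cv2.findContours(k,0,2)[0],key=cv2.contourArea)
    h=cv2.convexHull(c); e=.01
    while len(q:=cv2.approxPolyDP(h,e*cv2.arcLength(h,True),True))>4: e+=.005
    return q[:,0]
def pred(p,yaw,t=0):
    n=np.array([np.cos(yaw),np.sin(yaw),0]); w=np.array([np.sin(yaw),-np.cos(yaw),0])
    code=p+n*(.014+t)+[0,0,-.0354]; return np.array([code+a*w*.023+[0,0,b*.018] for a,b in((-1,1),(1,1),(-1,-1),(1,-1))]),code
if __name__=="__main__":
    B=dict(np.load("w4.npz")); print(lab("pics/w4.png"))
    for t in(-.003,0,.003): print(t,proj(B,pred(np.array([.5354,.0488,.3775]),1.5605,t)[0]).round(1).tolist())
E
python3 lab.py
```

```text
[[313 223]
 [238 223]
 [235 203]
 [319 203]]
-0.003 [[238.5, 228.3], [314.7, 228.3], [244.4, 211.4], [308.6, 211.4]]
0 [[238.3, 223.5], [314.9, 223.6], [244.3, 207.4], [308.7, 207.4]]
0.003 [[238.2, 218.8], [315.1, 218.8], [244.2, 203.3], [308.9, 203.4]]
```

The predicted label corners match the picture, so the carton is held as modelled. I'll go to the reading pose.

Request:
step_arm(commands=[[0,0.9,3.7,-2,0,0,0.04],[0,0.9,3.7,-4.5,0,0,0.08],[0,0.9,3.7,-7,0,0,0.1],[0,0.9,3.7,-9.5,0,0,0.1],[0,0.9,3.7,-12,0,0,0.1]])

```text
time: 16.0
tool_pos: [0.5443, 0.0861, 0.2566]
tool_rot: [3.141, -0.0, 1.662]
contact_force: [-0.4, 0.3, -0.8]
opening: 0.06
grip_force: 25.0
```

Request:
step_arm(commands=[[0,0,0,-2.5,0,0,0],[0,0,0,-4.5,0,0,0],[0,0,0,-6,0,0,0],[0,0,0,-6.7,0,0,0],[0,0,0,-6.7,0,0,0]])

```text
time: 16.42
tool_pos: [0.5437, 0.0858, 0.1892]
tool_rot: [-3.139, -0.0, 1.663]
contact_force: [-0.4, 0.0, -0.6]
opening: 0.0601
grip_force: 25.0
```

Request:
step_arm(commands=[[0,0,0,0,0,0,0],[0,0,0,0,0,0,0],[0,0,0,0,0,0,0],[0,0,0,0,0,0,0]])

```text
time: 16.75
tool_pos: [0.545, 0.0859, 0.1918]
tool_rot: [3.139, -0.0, 1.664]
contact_force: [-0.2, 1.0, -0.2]
opening: 0.0598
grip_force: 25.0
```

```bash
python3 - <<'E'
from lab import *
o=observe(); print(o["tool_pos"],o["tool_rot"],o["time"],o["qvel"],o["contact_force"])
im=read_camera("wrist");B=camera_model("wrist"); cv2.imwrite("pics/w5.png",im[:,:,::-1])
P,c=pred(o["tool_pos"],o["tool_rot"][2]); print("code",c); print(lab("pics/w5.png"),proj(B,P).round(1).tolist())
yaw=np.radians(95.1); n=np.array([np.cos(yaw),np.sin(yaw),0]);w=np.array([.5345,.1997,.155])
print("dist",(w-c)@n,"lat",(w-c)@np.array([n[1],-n[0],0]),"dz",(w-c)[2])
# window top edge line seen now: bright strip per column
g=cv2.cvtColor(cv2.imread("pics/w5.png"),cv2.COLOR_BGR2GRAY)
print("pred frame top",proj(B,[[.5055,.197,.1818],[.5634,.2022,.1817]]),"head pix rows:",[ (x,int(np.argmax(np.diff(g[0:200,x].astype(int)))) ) for x in range(200,350,15)])
s=read_camera("scene"); S=camera_model("scene"); print(proj(S,[c+[0,0,.077],c-[0,0,.023]]))
cv2.imwrite("pics/s5.png",s[:,:,::-1])
E
```

```text
[0.545  0.0859 0.1918] [ 3.1392 -0.      1.6638] 16.75 [-0.0005  0.0029  0.0045 -0.0013 -0.0044 -0.0015] [-0.183   0.9553 -0.2165]
code [0.5437 0.0998 0.1564]
[[313 223]
 [238 223]
 [235 203]
 [319 203]] [[238.5, 223.8], [315.2, 223.8], [244.4, 207.6], [308.9, 207.6]]
dist 0.10032510477752876 lat -0.00028478392524805204 dz -0.0013732849672431213
pred frame top [[217.6019  33.4751]
 [336.8184  34.0345]] head pix rows: [(200, 21), (215, 180), (230, 37), (245, 37), (260, 32), (275, 32), (290, 32), (305, 32), (320, 32), (335, 32)]
[[319.7443 154.6027]
 [316.1981 195.6616]]
```

```bash
python3 - <<'E'
from lab import *
g=cv2.GaussianBlur(cv2.cvtColor(cv2.imread("pics/w5.png"),cv2.COLOR_BGR2GRAY),(5,1),0).astype(float)
for x in range(206,350,8):
    c=g[20:75,x]; d=np.diff(c); print(x,"rise",20+int(d.argmax()),d.max(),"fall",20+int(d.argmin()),d.min(),c[::4].astype(int).tolist())
E
```

```text
206 rise 31 57.0 fall 42 -68.0 [22, 26, 31, 202, 236, 239, 134, 130, 130, 132, 132, 135, 130, 130]
214 rise 41 30.0 fall 59 -5.0 [22, 24, 25, 22, 18, 48, 129, 129, 130, 128, 125, 127, 125, 125]
222 rise 32 81.0 fall 35 -27.0 [26, 18, 21, 10, 82, 61, 27, 16, 85, 130, 129, 128, 136, 130]
230 rise 37 172.0 fall 40 -90.0 [38, 25, 19, 12, 75, 208, 103, 65, 60, 25, 131, 125, 125, 134]
238 rise 37 170.0 fall 40 -93.0 [41, 31, 21, 9, 75, 208, 109, 109, 112, 110, 33, 54, 127, 130]
246 rise 37 178.0 fall 36 -104.0 [43, 30, 19, 0, 129, 208, 110, 109, 109, 114, 35, 36, 35, 58]
254 rise 37 180.0 fall 36 -102.0 [41, 32, 26, 2, 127, 213, 113, 110, 109, 111, 30, 63, 68, 70]
262 rise 32 172.0 fall 36 -88.0 [42, 32, 28, 3, 131, 207, 114, 117, 115, 117, 35, 72, 74, 72]
270 rise 32 177.0 fall 40 -94.0 [42, 31, 23, 0, 131, 208, 116, 112, 115, 116, 47, 82, 81, 82]
278 rise 32 178.0 fall 36 -92.0 [40, 26, 23, 0, 132, 206, 114, 114, 116, 117, 30, 88, 89, 88]
286 rise 37 180.0 fall 36 -105.0 [37, 32, 26, 1, 130, 209, 110, 116, 116, 115, 60, 90, 91, 93]
294 rise 37 184.0 fall 36 -108.0 [43, 37, 27, 3, 130, 213, 114, 114, 115, 118, 91, 92, 90, 95]
302 rise 32 179.0 fall 40 -90.0 [43, 30, 23, 1, 131, 209, 117, 114, 116, 116, 87, 89, 90, 90]
310 rise 32 178.0 fall 40 -94.0 [42, 34, 26, 2, 132, 209, 114, 117, 117, 114, 81, 85, 97, 236]
318 rise 32 178.0 fall 36 -96.0 [44, 35, 24, 0, 137, 207, 115, 116, 114, 86, 144, 234, 232, 230]
326 rise 32 177.0 fall 36 -124.0 [44, 28, 27, 2, 158, 199, 86, 78, 43, 153, 230, 229, 234, 233]
334 rise 32 174.0 fall 36 -118.0 [44, 36, 28, 3, 163, 54, 28, 98, 234, 232, 234, 233, 228, 227]
342 rise 39 58.0 fall 22 -6.0 [43, 37, 32, 25, 26, 206, 227, 222, 229, 230, 231, 224, 232, 228]
```

```bash
python3 -c "
from cell import *
o=observe();print(o['opening'],o['grip_force'],o['qvel']);print(hand_in())"
```

```text
0.06007637379890447 24.998125433921814 [-0.00026194  0.00386277  0.00637256  0.00125002 -0.00137901 -0.00055595]
the job is handed in; nothing more can be done
None
```

The carton was stood upright on its label end and released, then regripped by its top half. I handed it in held still at the reader, with the label facing the window from about 10 cm and level and centred to within 2 mm by my measurement.

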